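# Level the sprung instrument platform with a spirit level

### The job

Clear the kit carton off the aluminium platform, standing it upright on the bench, and lay the orange spirit level by itself flat on the platform, lengthwise between the pivot end and the black foot knob. Then grip the black knob of the levelling foot, press it down until the sprung end is fully down on its foot, and turn it until the bubble lies between the two black rings. Finish while still gripping the knob and pressing it fully down with the bubble centred; do not let go, and leave the red hole punch where it lies.

Things in the scene. Friction and masses are not known exactly. Their poses are not given: they have to be found in the camera images.
- station: Levelling platform fixed to the bench, 150 x 330 mm. Origin: centre of its underside, on the bench; y runs along its length from the pivot end (-y) to the foot end (+y). Its aluminium deck, 150 (x) x 320 mm (y), 10 mm thick, has its top 55 mm above the bench when level. The deck hinges about a line along x at y = -150 mm; at rest springs tilt its +y end up by 0.029 to 0.042 rad.
- deck_spot (a point): Middle of the place for the spirit level: on the top surface of the deck when level, 50 mm towards the pivot end (station -y) from the deck's middle. It is fixed to the station; the carton stands on it at the start. The sprung deck is about 3.5 mm higher here at rest.
- foot: Black round knob of the levelling foot, 40 mm diameter, top 44 mm above the level deck, at station x = 0, y = +125 mm, white pointer stripe on top. Origin on its axis, 44 mm below its top, z along its axis. From above, counterclockwise lowers this end of the deck, clockwise raises it: 3.3 mm per rad, which moves the bubble 24 mm. It turns stiffly (0.1 N m) and stays where left.
- foot_grip (a point): Point on the knob's axis 14 mm below its top, the height to grip at (any direction will do); 30 mm above the deck when level, 25 mm at the start. It goes down 7 mm as the knob is pressed. At the start the foot needs 0.35 to 1.4 rad counterclockwise.
- level: Orange spirit level with black end caps, 180 x 30 mm, 38 mm tall, 48 mm at the vial, 0.38 kg. Origin: centre of its underside, x along its length, z up. It may lie either way round. On its top: a green vial 110 mm long with a white bubble 28 mm long and two black rings whose inner edges are 19 mm either side of the middle.
- bubble (a joint): Place of the bubble's middle along the level's x axis, m: 0 in the middle, positive towards +x, limits -0.040 and 0.040. It goes to the higher end, 2 mm per 1 mrad of tilt, and settles in about 1.2 s. It lies between the rings when within 0.005 of 0.
- carton: White and teal kit carton, 110 (x) x 60 (y) x 45 mm (z), 0.15 kg, standing on the deck at the start. Origin at the centre of its underside.
- punch: Bystander: red hole punch, 105 x 30 x 35 mm, on the bench at one side of the platform, the spirit level being at the other. Origin: centre of its underside. On the punch's side, the bench 0.62 m ahead and 0.36 m to the side of the robot is free.
- frame (a joint): Spring travel of the platform's foot end, rad: 0.025 at rest (up), 0 when pressed fully down on its foot, a hard stop. Pressing the knob down 7 mm, with about 5 N at first and 10 N at the end, does this. Even then the foot end is 1.2 to 4.6 mm too high until the foot is turned.

How it is judged:
By the outcome, as a careful person would: the job done as asked, in the order asked, and still so for the second after the job is handed in, while the arm keeps its last pose, push and grip.
It also fails if it takes over 72 s, if anything falls off the work surface, if the arm or the gripper's body presses on something with over 40 N, if the wrist force passes 120 N, or if a joint passes its speed limit or range.

### The arm

A 6-joint arm with a two-finger parallel gripper is mounted at the origin on the work surface. World frame = base frame: x ahead of the robot, y to its left, z up, the work surface at z = 0. Lengths are in m, angles in rad, forces in N, time in s.
With the tool pointing down it reaches from about 0.25 to 0.775 m from the base axis. Payload 4 kg.
Tool frame: the origin (TCP) lies at the very end of the fingers, on their centre line; the grasp point (between the pads) lies 19 mm behind it; z points along the fingers, y is the direction in which the jaws open and shut (so a half turn about z gives the same grasp; the last joint's range is limited). The gripper opens to 94 mm and grips with 3 to 60 N. Pads are 16 mm wide; open, the fingers measure 119 mm over their backs; the gripper's body (75 mm by 177 mm) begins 78 mm behind the grasp point.
Start: joints at [-1.344, 0.087, 1.371, -0, 1.684, -0.103], TCP at [0.178, -0.52, 0.206] pointing down, gripper open.
Joint ranges: [-3.1, 3.1], [-0.76, 2.03], [0.27, 2.55], [-1.08, 4.22], [0.17, 2.65], [-2.57, 2.57]. Speed limits (rad/s): [2.79, 2.79, 3.14, 3.14, 3.14, 3.14].

### API

Orientations are given as [roll, pitch, yaw] about the fixed x, y, z axes, in that order (R = Rz(yaw) Ry(pitch) Rx(roll)).
In Python, from bench import robot, cams, models gives the robot as it stands.
- The arm moves only by the tool step_arm, never from a script. Its argument "series" is a list of rows, each a list of 5 numbers: the gripper command: -1 is shut, 1 is fully open, values between are in proportion, then the shift along the tool's x, y, z in mm, then the turn about the tool's z in degrees. A call has 1 to 20 rows; each row is the pose to reach, as a shift and turn from the pose commanded when the call began, along the tool's axes at that moment; what a row does not reach only later rows make up. A row lasts 1/8 s, in which the tool goes at most 62.5 mm and 10.7 degrees, less where a joint would pass 70% of its speed; a pose out of reach is approached as far as the arm can. A call with a gripper value outside its range is refused whole. The fingers move at their own pace and stop on an object; the grip force is fixed at half the most. Time passes only in rows, so rows that repeat a pose let the fingers close. It gives the time, the measured TCP pose, the force and the opening at its end, in the units of the state.
- robot.get_obs(): the state, without advancing time (a new reading comes with each control period).
- cams.snapshot(name): name is "side" or "top" or "wrist"; returns a dict with "pixels" (400x640x3 uint8, red, green, blue), "fov_y" (degrees; the focal length in pixels is half the picture's height over the tangent of half this angle, whatever the lens; pixels are square), "cx", "cy" (the principal point, pixels), "R" (3x3) and "t" (3): a world point X has camera coordinates R X + t. Camera axes: x right, y down, z forward; pixel columns grow to the right and rows downward; lengths in m; the calibration is good to about 2 mm. A picture is of the moment at which its call begins. There is no depth.
- robot.close_job(): hands the job in, once; it reports no verdict.
Trained networks look in a picture, given as the dict that the camera call returned (one of the last four; its "shot" number tells which), for a name from the list of things; names that differ only in an ending like _2 or _b are one class to them, and where a whole thing is asked for, a point or a joint stands for the part that bears it (a point fixed in the world has none). Each returns a list of dicts, best first, with "p" (0 to 1); they miss things now and then, are a little off and sometimes report something else, mostly with a low value. They report only what shows in the picture. A call takes as long as a camera call.
- models.find_in(picture, label): "position" ([x, y, z] in m, in world coordinates, good to about 4 mm: the middle of the surface that is visible of it).
- models.pinpoint(picture, label): "position" ([x, y, z] in m, in world coordinates, good to about 4 mm: a listed point, or the origin of a listed thing).
The state is a dict: "time": time; "joint_positions": joint angles; "qvel": joint speeds; "joint_torque": joint torques, N m; "tool_pos": TCP position; "ee_rot": TCP orientation; "wrist_force": force on the tool from outside, world axes, zero at the start; "wrist_torque": the same for the moment, N m; "width": finger opening in m.
Only numpy, scipy, OpenCV 4.12 (cv2) and the standard library are available. Lean on these libraries where they do the work, as an engineer would, in place of code of your own. Each camera call takes 0.05 s, during which the arm holds its last target. There are 200 camera calls.

## Working session

There is one attempt and no reset: what is moved stays moved. The work goes in short steps, Python scripts to look and compute and a tool call to move; the robot and the scene stay as the last step left them, time stands still between calls to the robot, and variables do not carry over. Pictures are saved under pics/ and viewed, about 8 in all and at most 12, crops included, and the job is handed in when it is done.

Besides the shell and the picture viewer there is one more tool, called after "Call:" as name([rows], argument=value, ...), one row to a line, values as JSON. step_arm: Moves the arm, as the interface text tells. Its arguments: {"type":"object","properties":{"series":{"type":"array","items":{"type":"array","items":{"type":"number"}}}},"required":["series"]}

```bash
ls; mkdir -p pics
cat > h.py <<'E'
import numpy as np, cv2
from bench import robot, cams, models
def save(p,n,crop=None,s=1):
    a=p["pixels"]
    if crop: a=a[crop[1]:crop[3],crop[0]:crop[2]]
    a=cv2.resize(a,None,fx=s,fy=s,interpolation=cv2.INTER_CUBIC)
    cv2.imwrite("pics/"+n,a[:,:,::-1])
def K(p):
    f=200/np.tan(np.radians(p["fov_y"])/2); return f
def proj(p,X):
    c=np.array(p["R"])@np.array(X)+p["t"]; f=K(p); return p["cx"]+f*c[0]/c[2],p["cy"]+f*c[1]/c[2]
def ray(p,u,v,z):
    f=K(p);R=np.array(p["R"]);d=R.T@np.array([(u-p["cx"])/f,(v-p["cy"])/f,1]);o=-R.T@np.array(p["t"])
    return o+d*(z-o[2])/d[2]
E
python3 - <<'E'
from h import *
o=robot.get_obs();print({k:np.round(v,3).tolist() for k,v in o.items()})
for n in("top","side"):
    p=cams.snapshot(n);save(p,n+"1.png");print(n,np.round(p["R"],3).tolist(),np.round(p["t"],3),p["fov_y"])
    for l in("station","deck_spot","foot","foot_grip","level","carton","punch","bubble"):
        try: print(l,[(np.round(d["position"],3).tolist(),round(d["p"],2)) for d in models.pinpoint(p,l)[:2]],[(np.round(d["position"],3).tolist(),round(d["p"],2)) for d in models.find_in(p,l)[:2]])
        except Exception as e: print(l,e)
E
paste=0
```

```text
pics
{'time': 0.0, 'joint_positions': [-1.344, 0.088, 1.372, -0.0, 1.684, -0.103], 'qvel': [-0.001, -0.0, -0.001, 0.002, -0.0, 0.002], 'joint_torque': [-0.0, -34.018, -30.242, 0.072, 0.033, -0.0], 'tool_pos': [0.178, -0.52, 0.204], 'ee_rot': [-3.139, -0.0, 0.33], 'wrist_force': [-1.255, -0.693, 0.735], 'wrist_torque': [0.053, 0.061, 0.013], 'width': 0.094}
top [[-0.025, -1.0, -0.014], [-0.997, 0.026, -0.076], [0.077, 0.012, -0.997]] [0.015 0.54  1.312] 43.227484125923574
station [([0.532, -0.041, -0.0], 0.91)] [([0.527, -0.016, 0.063], 0.57)]
deck_spot [([0.534, -0.093, 0.057], 0.69)] [([0.525, -0.017, 0.061], 0.81)]
foot [([0.523, 0.076, 0.057], 0.57)] [([0.522, 0.077, 0.101], 0.71)]
foot_grip [([0.524, 0.081, 0.096], 0.58)] [([0.526, 0.08, 0.109], 0.55)]
level [([0.429, -0.327, -0.0], 0.78)] [([0.425, -0.32, 0.039], 0.83)]
carton [([0.538, -0.114, 0.06], 0.74)] [([0.537, -0.115, 0.104], 0.55)]
punch [([0.438, 0.309, 0.0], 0.58)] [([0.441, 0.307, 0.032], 0.88)]
bubble it knows: carton, deck_spot, foot, foot_grip, level, punch, station
side [[-0.999, -0.031, -0.011], [-0.011, 0.62, -0.784], [0.031, -0.784, -0.62]] [0.519 0.074 0.998] 51.403632615459756
station [([0.528, -0.045, 0.0], 0.98)] [([0.521, 0.072, 0.063], 0.72)]
deck_spot [([0.53, -0.093, 0.061], 0.97)] [([0.521, 0.073, 0.063], 0.71)]
foot [([0.527, 0.083, 0.057], 0.87)] [([0.528, 0.096, 0.095], 0.66)]
foot_grip [([0.522, 0.078, 0.092], 0.89)] [([0.521, 0.094, 0.097], 0.78)]
level [([0.429, -0.326, 0.002], 0.9), ([0.527, 0.084, 0.059], 0.28)] [([0.432, -0.312, 0.033], 0.74)]
carton [([0.542, -0.114, 0.061], 0.98)] []
punch [([0.44, 0.308, 0.001], 0.92)] [([0.446, 0.317, 0.03], 0.85)]
bubble it knows: carton, deck_spot, foot, foot_grip, level, punch, station
```

View pics/top1.png

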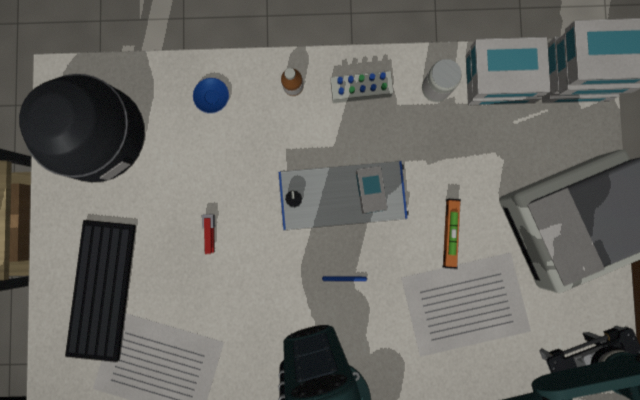

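View pics/side1.png

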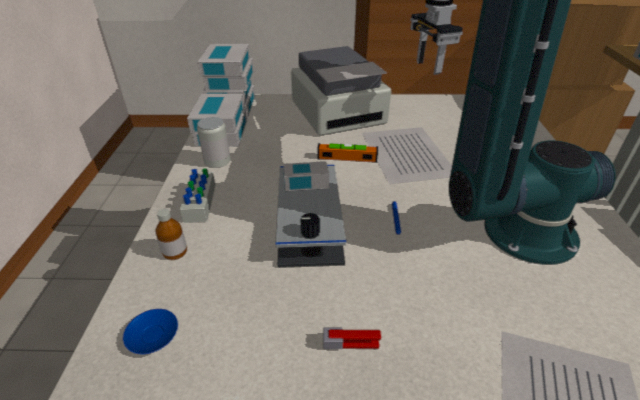

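The top view shows the platform at about x 280–407, y 162–229, the knob at (293,198), the carton at (371,190), the level at (453,233) and the punch at (209,233). The networks agree with these positions. Next I'll measure the yaws.

Run:
```python
from h import *
p=cams.snapshot("top");a=p["pixels"];save(p,"top2.png",(265,150,475,280),3.8)
hsv=cv2.cvtColor(a,cv2.COLOR_RGB2HSV)
def rect(m,name,z,box):
    mm=np.zeros_like(m);x0,y0,x1,y1=box;mm[y0:y1,x0:x1]=m[y0:y1,x0:x1]
    ys,xs=np.nonzero(mm)
    P=np.array([ray(p,u,v,z)[:2] for u,v in zip(xs,ys)],np.float32)
    r=cv2.minAreaRect(P);b=cv2.boxPoints(r)
    q=P-P.mean(0);w,v=np.linalg.eigh(q.T@q)
    print(name,len(xs),np.round(r[0],4),np.round(r[1],4),r[2],"mean",np.round(P.mean(0),4),"pca deg",np.degrees(np.arctan2(v[1,1],v[0,1])));print(np.round(b,3).tolist())
H,S,V=hsv[...,0],hsv[...,1],hsv[...,2]
rect((((H<22)|((H>30)&(H<80)))&(S>120)&(V>60)).astype(np.uint8),"level",.038,(440,190,466,275))
blue=((H>105)&(H<130)&(S>110)).astype(np.uint8)
rect(blue,"blueL",.06,(274,165,290,235));rect(blue,"blueR",.055,(398,155,412,225))
rect(((H>80)&(H<105)&(S>90)).astype(np.uint8),"teal",.105,(355,165,390,215))
```

```text
level 746 [ 0.4255 -0.3244] [0.0336 0.1718] 84.63069152832031 mean [ 0.4255 -0.3249] pca deg 174.54698
[[0.33799999952316284, -0.3330000042915344], [0.5090000033378601, -0.3490000069141388], [0.5130000114440918, -0.3160000145435333], [0.34200000762939453, -0.30000001192092896]]
blueL 84 [0.5206 0.1107] [0.1444 0.0036] 3.6958553791046143 mean [0.5221 0.1107] pca deg -176.23181
[[0.4480000138282776, 0.1080000028014183], [0.4490000009536743, 0.10400000214576721], [0.5929999947547913, 0.11400000005960464], [0.5929999947547913, 0.11699999868869781]]
blueR 96 [ 0.5398 -0.2012] [0.1424 0.0044] 3.9738051891326904 mean [ 0.5374 -0.2014] pca deg -176.12979
[[0.4690000116825104, -0.20399999618530273], [0.4690000116825104, -0.20800000429153442], [0.6110000014305115, -0.1979999989271164], [0.6110000014305115, -0.1940000057220459]]
teal 254 [ 0.55   -0.1161] [0.0403 0.0385] 6.192770957946777 mean [ 0.5501 -0.116 ] pca deg 172.40678
[[0.527999997138977, -0.0989999994635582], [0.5320000052452087, -0.13699999451637268], [0.5720000267028809, -0.13300000131130219], [0.5680000185966492, -0.0949999988079071]]
```

View pics/top2.png

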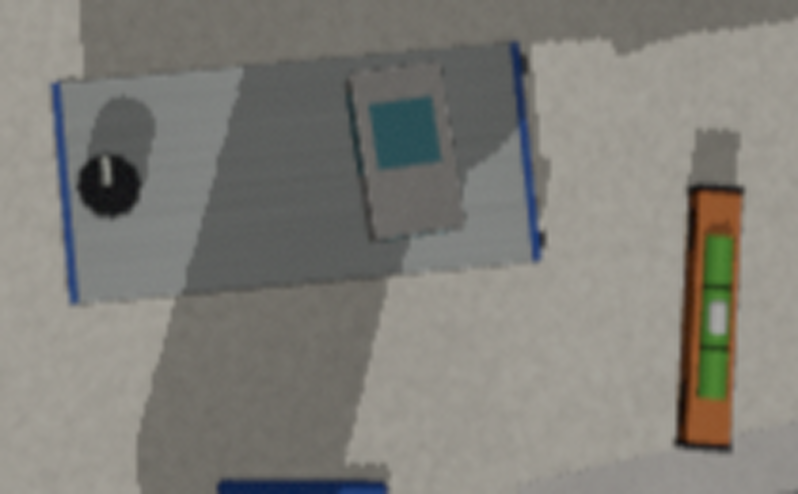

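The zoomed view shows the level's bubble near the middle (717,318), the knob at (108,185) with its stripe pointing up, and the carton long axis roughly across the deck. I have what I need, so I'll write a move calculator and start.

```bash
cat > mv.py <<'E'
import sys,numpy as np
# from x y z yawdeg ; then targets x y z yaw  -> tool-axes shift (mm), turn (deg)
v=list(map(float,sys.argv[1:]));a=v[:4];p=np.radians(a[3])
for i in range(4,len(v),4):
    d=[v[i+k]-a[k] for k in range(3)]
    print(np.round([1e3*(d[0]*np.cos(p)+d[1]*np.sin(p)),1e3*(d[0]*np.sin(p)-d[1]*np.cos(p)),-1e3*d[2],-(v[i+3]-a[3])],1).tolist())
E
python3 mv.py .178 -.52 .206 18.9  .540 -.114 .19 6.2 .540 -.114 .076 6.2
```

```text
[474.0, -266.9, 16.0, 12.7]
[474.0, -266.9, 130.0, 12.7]
```

Call:
step_arm([
  [1,40,-22,0,0],
  [1,90,-51,0,3],
  [1,145,-82,0,6],
  [1,200,-113,0,9],
  [1,254,-143,2,12.7],
  [1,308,-173,6,12.7],
  [1,360,-203,10,12.7],
  [1,408,-230,14,12.7],
  [1,445,-250,16,12.7],
  [1,466,-262,16,12.7],
  [1,474,-267,16,12.7],
  [1,474,-267,16,12.7],
  [1,474,-267,16,12.7],
])

```text
time: 3.18
tool_pos: [0.5396, -0.1152, 0.1896]
ee_rot: [3.141, 0.0, 0.107]
wrist_force: [-0.3, -0.6, 0.4]
width: 0.0939
```

Run:
```python
from h import *
p=cams.snapshot("wrist");save(p,"w1.png")
for l in("carton","deck_spot"):print(l,[(np.round(d["position"],3).tolist(),round(d["p"],2)) for d in models.pinpoint(p,l)[:2]])
o=robot.get_obs();print(o["time"],np.round(o["tool_pos"],4),np.round(o["ee_rot"],4))
```

```text
carton [([0.542, -0.119, 0.055], 0.84)]
deck_spot [([0.533, -0.092, 0.055], 0.72)]
3.325 [ 0.5397 -0.1151  0.1897] [ 3.1412e+00 -2.0000e-04  1.0670e-01]
```

View pics/w1.png

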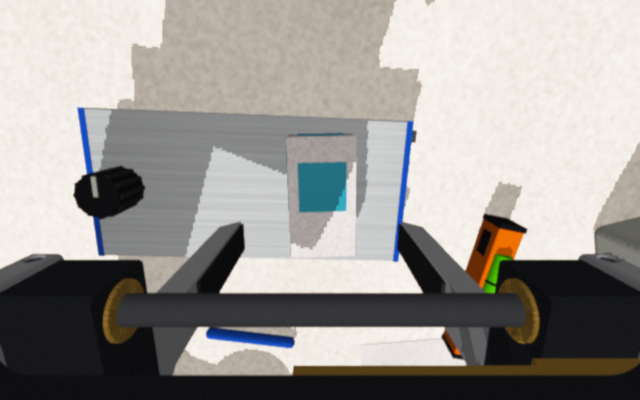

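The fingers straddle the carton evenly (its edges at 287 and 357, finger tips at 240 and 400), and it is parallel to them. I'll descend and grip.

Call:
step_arm([
  [1,0,-1,30,0],
  [1,0,-1,70,0],
  [1,0,-1,100,0],
  [1,0,-1,112,0],
  [1,0,-1,114,0],
  [-1,0,-1,114,0],
  [-1,0,-1,114,0],
  [-1,0,-1,114,0],
  [-1,0,-1,114,0],
  [-1,0,-1,114,0],
])

```text
time: 4.58
tool_pos: [0.5406, -0.1141, 0.0764]
ee_rot: [3.14, -0.002, 0.108]
wrist_force: [-0.3, -2.1, 3.5]
width: 0.0605
```

```bash
python3 mv.py .540 -.115 .076 6.2  .540 -.115 .19 6.2 .60 .12 .19 30 .620 .360 .15 30  .620 .360 .021 30
```

```text
[0.0, 0.0, -114.0, -0.0]
[85.0, -227.1, -114.0, -23.8]
[130.8, -463.6, -74.0, -23.8]
[130.8, -463.6, 55.0, -23.8]
```

Call:
step_arm([
  [-1,0,0,-20,0],
  [-1,0,0,-60,0],
  [-1,5,-20,-95,-2],
  [-1,18,-55,-112,-6],
  [-1,36,-100,-114,-11],
  [-1,55,-150,-114,-16],
  [-1,75,-200,-114,-20],
  [-1,90,-250,-114,-23.8],
  [-1,100,-300,-114,-23.8],
  [-1,110,-350,-110,-23.8],
  [-1,120,-400,-100,-23.8],
  [-1,127,-440,-85,-23.8],
  [-1,131,-458,-60,-23.8],
  [-1,131,-464,-20,-23.8],
  [-1,131,-464,20,-23.8],
  [-1,131,-464,42,-23.8],
  [-1,131,-464,50,-23.8],
  [-1,131,-464,54,-23.8],
  [-1,131,-464,55,-23.8],
  [-1,131,-464,55,-23.8],
])

```text
time: 7.08
tool_pos: [0.6209, 0.3624, 0.0219]
ee_rot: [3.141, -0.002, 0.523]
wrist_force: [-0.2, -0.6, -1.0]
width: 0.0602
```

Call:
step_arm([
  [-1,0,0,2,0],
  [-1,0,0,3,0],
  [1,0,0,3,0],
  [1,0,0,3,0],
  [1,0,0,3,0],
  [1,0,0,-10,0],
  [1,0,0,-50,0],
  [1,0,0,-110,0],
  [1,0,0,-150,0],
])

```text
time: 8.2
tool_pos: [0.6211, 0.3626, 0.1755]
ee_rot: [3.141, -0.005, 0.524]
wrist_force: [0.7, 0.3, 0.9]
width: 0.0939
```

```bash
python3 - <<'E'
from h import *
o=robot.get_obs();print(o["time"],np.round(o["tool_pos"],4),np.round(o["ee_rot"],4),o["width"])
p=cams.snapshot("top");save(p,"t3.png")
for l in("carton","level","station","foot","punch"):print(l,[(np.round(d["position"],3).tolist(),round(d["p"],2)) for d in models.pinpoint(p,l)[:2]])
E
python3 mv.py .621 .361 .171 30  .428 -.326 .16 -5.4
```

```text
8.2 [0.6211 0.3626 0.1755] [ 3.1411 -0.0055  0.5235] 0.0939140021771685
carton [([0.623, 0.363, -0.0], 0.82)]
level [([0.424, -0.325, -0.0], 0.62)]
station [([0.534, -0.042, -0.001], 0.91)]
foot [([0.521, 0.08, 0.06], 0.78)]
punch [([0.438, 0.312, -0.002], 0.85)]
[-510.6, 498.5, 11.0, 35.4]
```

View pics/t3.png

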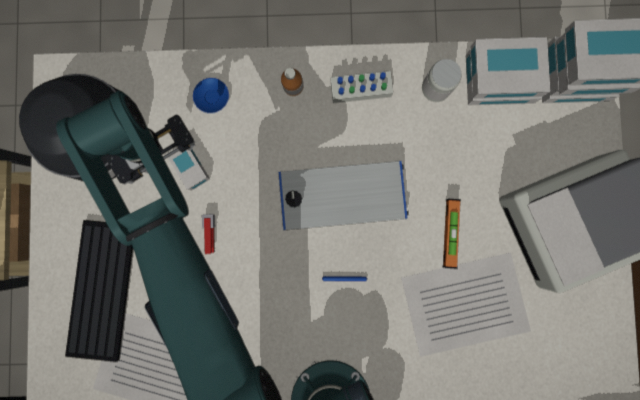

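The carton is on the bench at about (185,165) and looks upright; the deck is empty and the punch hasn't moved. Now to the level.

Call:
step_arm([
  [1,-25,24,0,0],
  [1,-65,63,0,4],
  [1,-108,105,0,8],
  [1,-151,147,0,12],
  [1,-194,189,0,16],
  [1,-237,231,0,20],
  [1,-280,273,0,24],
  [1,-323,315,0,28],
  [1,-366,357,0,32],
  [1,-409,399,0,35.4],
  [1,-450,440,5,35.4],
  [1,-482,471,11,35.4],
  [1,-502,491,11,35.4],
  [1,-511,498,11,35.4],
  [1,-511,498,11,35.4],
  [1,-511,498,11,35.4],
])

```text
time: 10.5
tool_pos: [0.4269, -0.3234, 0.1591]
ee_rot: [-3.141, 0.0, -0.093]
wrist_force: [-0.1, 0.1, 0.8]
width: 0.0938
```

Run:
```python
from h import *
p=cams.snapshot("wrist");save(p,"w2.png")
o=robot.get_obs();print(o["time"],np.round(o["tool_pos"],4),np.round(o["ee_rot"],4),o["width"])
for l in("level",):print(l,[(np.round(d["position"],3).tolist(),round(d["p"],2)) for d in models.pinpoint(p,l)[:2]])
```

```text
10.55 [ 0.427  -0.3234  0.1594] [-3.1411  0.     -0.0927] 0.09437809802523033
level [([0.429, -0.326, 0.0], 0.67)]
```

View pics/w2.png

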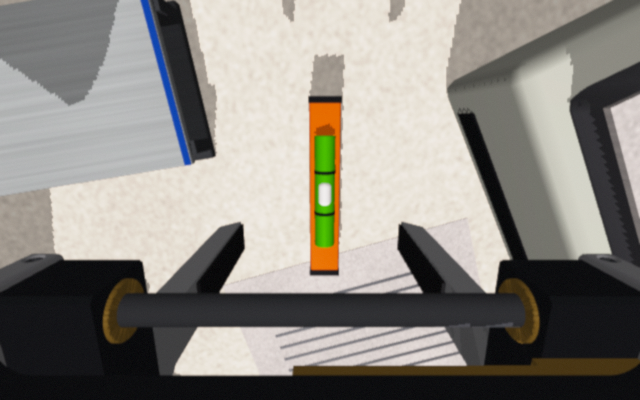

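The level sits centred and parallel between the fingers (it spans 309–342, with the bubble at (324,194)).

Call:
step_arm([
  [1,1,2,35,0],
  [1,1,2,85,0],
  [1,1,2,125,0],
  [1,1,2,143,0],
  [1,1,2,148,0],
  [1,1,2,148,0],
  [-1,1,2,148,0],
  [-1,1,2,148,0],
  [-1,1,2,148,0],
  [-1,1,2,148,0],
  [-1,1,2,148,0],
  [-1,1,2,148,0],
  [-1,1,2,148,0],
])

```text
time: 12.22
tool_pos: [0.4273, -0.3268, 0.0114]
ee_rot: [3.141, 0.0, -0.094]
wrist_force: [-0.3, -0.3, -1.5]
width: 0.0296
```

```bash
python3 mv.py .428 -.3255 .012 -5.3   .428 -.3255 .16 -5.3 .533 -.094 .16 93.7 .533 -.094 .075 93.7
```

```text
[0.0, -0.0, -148.0, -0.0]
[83.2, -240.2, -148.0, -99.0]
[83.2, -240.2, -63.0, -99.0]
```

Call:
step_arm([
  [-1,0,0,-20,0],
  [-1,0,0,-60,0],
  [-1,0,0,-105,0],
  [-1,4,-10,-135,-6],
  [-1,14,-40,-148,-15],
  [-1,26,-75,-148,-25],
  [-1,38,-110,-148,-35],
  [-1,49,-140,-148,-45],
  [-1,59,-170,-148,-55],
  [-1,68,-195,-148,-65],
  [-1,75,-217,-148,-75],
  [-1,80,-232,-148,-84],
  [-1,83,-240,-148,-91],
  [-1,83,-240,-145,-96],
  [-1,83,-240,-130,-99],
  [-1,83,-240,-105,-99],
  [-1,83,-240,-86,-99],
  [-1,83,-240,-80,-99],
  [-1,83,-240,-80,-99],
  [-1,83,-240,-80,-99],
])

```text
time: 14.72
tool_pos: [0.5332, -0.0958, 0.0924]
ee_rot: [3.14, 0.001, 1.634]
wrist_force: [-0.3, 0.6, -3.1]
width: 0.0296
```

Run:
```python
from h import *
p=cams.snapshot("side");save(p,"s2.png",(240,100,400,290),3)
o=robot.get_obs();print(o["time"],np.round(o["tool_pos"],4),np.round(o["ee_rot"],4),o["width"],o["wrist_force"])
for l in("level","deck_spot","station"):print(l,[(np.round(d["position"],3).tolist(),round(d["p"],2)) for d in models.pinpoint(p,l)[:2]])
```

```text
14.775 [ 0.5333 -0.0958  0.0926] [3.1397e+00 7.0000e-04 1.6336e+00] 0.02965812974972989 [-0.31924898  0.61945654 -4.52489656]
level [([0.535, -0.096, 0.083], 0.87)]
deck_spot [([0.53, -0.096, 0.061], 0.6)]
station [([0.53, -0.045, -0.001], 0.57)]
```

View pics/s2.png

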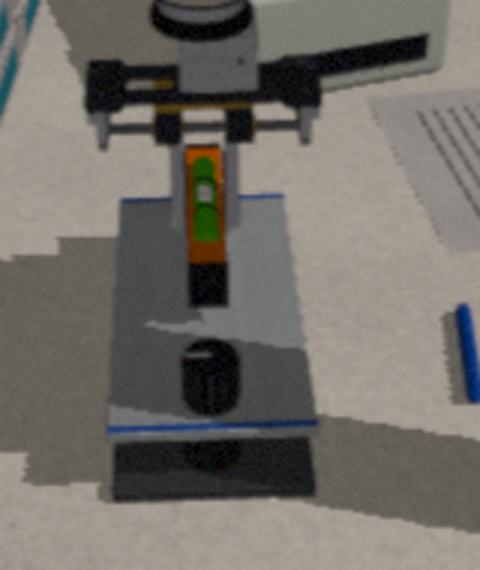

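The level hangs just above the deck, in line with the knob. I'll lower it onto the deck.

Call:
step_arm([
  [-1,0,0,8,0],
  [-1,0,0,14,0],
  [-1,0,0,18,0],
  [-1,0,0,20,0],
  [-1,0,0,22,0],
  [-1,0,0,22,0],
])

```text
time: 15.68
tool_pos: [0.5328, -0.0963, 0.07]
ee_rot: [3.141, 0.001, 1.633]
wrist_force: [-1.9, -3.0, 1.3]
width: 0.0299
```

Call:
step_arm([
  [1,0,0,0,0],
  [1,0,0,0,0],
  [1,0,0,0,0],
  [1,0,0,0,0],
  [1,0,0,-15,0],
  [1,0,0,-50,0],
  [1,0,0,-90,0],
  [1,0,0,-100,0],
  [1,20,0,-100,0],
  [1,60,0,-100,0],
  [1,110,0,-100,0],
  [1,150,0,-100,0],
  [1,170,0,-100,0],
  [1,175,0,-100,0],
  [1,175,0,-100,0],
])

```text
time: 17.55
tool_pos: [0.5208, 0.0794, 0.1682]
ee_rot: [-3.139, 0.0, 1.634]
wrist_force: [-0.2, 0.4, 0.3]
width: 0.0941
```

Run:
```python
from h import *
o=robot.get_obs();print(o["time"],np.round(o["tool_pos"],4),np.round(o["ee_rot"],4),o["width"],o["wrist_force"])
t=cams.snapshot("top");s=cams.snapshot("side")
for p in(t,s):
  for l in("level","foot","foot_grip"):print(l,[(np.round(d["position"],3).tolist(),round(d["p"],2)) for d in models.pinpoint(p,l)[:2]])
a=cv2.resize(t["pixels"][150:260,265:425],None,fx=4,fy=4);b=cv2.resize(s["pixels"][100:270,250:370],None,fx=2.6,fy=2.6)
h=max(a.shape[0],b.shape[0]);c=np.zeros((h,a.shape[1]+b.shape[1],3),np.uint8);c[:a.shape[0],:a.shape[1]]=a;c[:b.shape[0],a.shape[1]:]=b
c=cv2.resize(c,None,fx=.82,fy=.82);cv2.imwrite("pics/c1.png",c[:,:,::-1]);print(c.shape)
```

```text
17.55 [0.5208 0.0794 0.1682] [-3.1392e+00  3.0000e-04  1.6343e+00] 0.09408904922972051 [-0.16625822  0.36851261  0.27030623]
level [([0.534, -0.095, 0.059], 0.64)]
foot [([0.533, -0.043, -0.0], 0.53)]
foot_grip []
level [([0.533, -0.094, 0.06], 0.93)]
foot [([0.529, 0.085, 0.059], 0.89)]
foot_grip [([0.523, 0.079, 0.094], 0.58)]
(362, 781, 3)
```

View pics/c1.png

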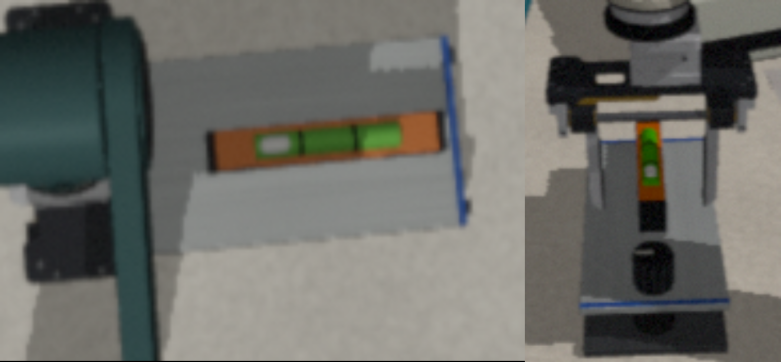

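The level lies flat on the deck with its bubble at the foot end (275,145). The knob at (653,265) is centred between the fingers. I'll descend and grip it.

Call:
step_arm([
  [1,2,0,25,0],
  [1,2,0,60,0],
  [1,2,0,85,0],
  [1,2,0,94,0],
  [1,2,0,95,0],
  [1,2,0,95,0],
  [-1,2,0,95,0],
  [-1,2,0,95,0],
  [-1,2,0,95,0],
  [-1,2,0,95,0],
  [-1,2,0,95,0],
  [-1,2,0,95,0],
  [-1,2,0,95,0],
])

```text
time: 19.58
tool_pos: [0.5226, 0.0811, 0.0745]
ee_rot: [3.139, -0.0, 1.633]
wrist_force: [4.6, 0.5, -2.4]
width: 0.0395
```

Call:
step_arm([
  [-1,0,0,2,0],
  [-1,0,0,4,0],
  [-1,0,0,6,0],
  [-1,0,0,7,0],
  [-1,0,0,8,0],
  [-1,0,0,8,0],
  [-1,0,0,8,0],
])

```text
time: 20.45
tool_pos: [0.5226, 0.0817, 0.0698]
ee_rot: [3.138, -0.0, 1.634]
wrist_force: [-0.5, 1.7, 10.3]
width: 0.0395
```

Call:
step_arm([
  [-1,0,0,1,0],
  [-1,0,0,2,0],
  [-1,0,0,3,0],
  [-1,0,0,4,0],
  [-1,0,0,4,0],
  [-1,0,0,4,0],
])

```text
time: 21.2
tool_pos: [0.5227, 0.082, 0.0671]
ee_rot: [3.137, -0.001, 1.634]
wrist_force: [-3.0, 1.9, 15.7]
width: 0.0395
```

```bash
cat > bub.py <<'E'
from h import *
import sys
o=robot.get_obs();print(o["time"],np.round(o["tool_pos"],4),np.round(o["ee_rot"],4),o["width"],np.round(o["wrist_force"],1),np.round(o["wrist_torque"],2),np.round(o["joint_positions"],2))
t=cams.snapshot("top");s=cams.snapshot("side");
a=cv2.resize(t["pixels"][150:260,265:425],None,fx=4,fy=4);b=cv2.resize(s["pixels"][100:270,250:370],None,fx=2.6,fy=2.6)
h=max(a.shape[0],b.shape[0]);c=np.zeros((h,a.shape[1]+b.shape[1],3),np.uint8);c[:a.shape[0],:a.shape[1]]=a;c[:b.shape[0],a.shape[1]:]=b
c=cv2.resize(c,None,fx=.82,fy=.82);cv2.imwrite("pics/%s.png"%sys.argv[1],c[:,:,::-1])
# profile along level in top picture, level frame x = along station y
yaw=np.radians(3.7);c0=np.array([.5335,-.095]);u=np.array([-np.sin(yaw),np.cos(yaw)]);n=np.array([np.cos(yaw),np.sin(yaw)])
g=t["pixels"].astype(np.float32);xs=np.arange(-70,71,1.0);pr=np.zeros((len(xs),3))
for i,x in enumerate(xs):
    for w in(-2,0,2):
        q=proj(t,[*(c0+u*x/1e3+n*w/1e3),.105]); pr[i]+=cv2.getRectSubPix(g,(1,1),q)[0,0]/3 if False else np.array([cv2.remap(g[...,k],np.float32([[q[0]]]),np.float32([[q[1]]]),1)[0,0] for k in range(3)])/3
w=np.minimum(pr[:,0],pr[:,2])  # white: red&blue high
gr=(pr[:,1]>1.25*pr[:,0])|(w>90);
def cen(m):
    i=np.nonzero(m)[0];return (xs[i[0]],xs[i[-1]]) if len(i) else None
green=pr[:,1]-pr[:,2]
print("blue/green ratio:",[ (int(x),round(float(p[2]/max(p[1],1)),2),int(p[1])) for x,p in zip(xs[::2],pr[::2])])
E
python3 bub.py c2
```

```text
21.2 [0.5227 0.082  0.0671] [ 3.1374e+00 -1.0000e-03  1.6342e+00] 0.039472907958863705 [-3.   1.9 15.7] [ 0.02  0.69 -0.07] [ 0.05  0.11  1.63  0.    1.4  -0.02]
blue/green ratio: [(-70, 0.54, 91), (-68, 0.54, 91), (-66, 0.54, 91), (-64, 0.53, 91), (-62, 0.53, 91), (-60, 0.52, 91), (-58, 0.44, 98), (-56, 0.4, 111), (-54, 0.39, 119), (-52, 0.39, 121), (-50, 0.39, 121), (-48, 0.39, 121), (-46, 0.39, 122), (-44, 0.39, 122), (-42, 0.38, 122), (-40, 0.39, 122), (-38, 0.39, 122), (-36, 0.39, 121), (-34, 0.39, 121), (-32, 0.39, 121), (-30, 0.39, 121), (-28, 0.38, 117), (-26, 0.39, 89), (-24, 0.39, 61), (-22, 0.39, 60), (-20, 0.37, 85), (-18, 0.37, 91), (-16, 0.36, 92), (-14, 0.37, 92), (-12, 0.37, 92), (-10, 0.36, 92), (-8, 0.36, 92), (-6, 0.36, 92), (-4, 0.36, 92), (-2, 0.36, 92), (0, 0.36, 92), (2, 0.36, 92), (4, 0.37, 92), (6, 0.37, 92), (8, 0.36, 92), (10, 0.38, 92), (12, 0.46, 94), (14, 0.73, 102), (16, 0.89, 110), (18, 0.95, 113), (20, 0.96, 115), (22, 0.96, 116), (24, 0.96, 116), (26, 0.96, 116), (28, 0.96, 116), (30, 0.96, 117), (32, 0.94, 116), (34, 0.89, 110), (36, 0.67, 99), (38, 0.48, 94), (40, 0.37, 92), (42, 0.36, 92), (44, 0.37, 93), (46, 0.36, 92), (48, 0.37, 92), (50, 0.37, 87), (52, 0.4, 78), (54, 0.47, 69), (56, 0.51, 66), (58, 0.52, 65), (60, 0.53, 65), (62, 0.53, 65), (64, 0.52, 65), (66, 0.52, 66), (68, 0.52, 65), (70, 0.53, 65)]
```

View pics/c2.png

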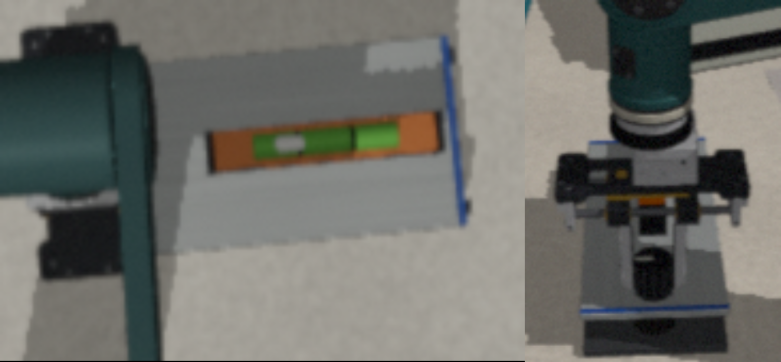

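Pressed down, the vial spans −58 to +53 on my scale (middle −2.5) and the bubble's middle is at about +25, so it is roughly 27 mm towards the foot. That calls for about 1.1 rad counterclockwise. I'll turn most of it, pressing slightly harder.

Call:
step_arm([
  [-1,0,0,1,-2],
  [-1,0,0,2,-6],
  [-1,0,0,2,-11],
  [-1,0,0,2,-16],
  [-1,0,0,2,-21],
  [-1,0,0,2,-26],
  [-1,0,0,2,-31],
  [-1,0,0,2,-36],
  [-1,0,0,2,-41],
  [-1,0,0,2,-46],
  [-1,0,0,2,-49],
  [-1,0,0,2,-50],
  [-1,0,0,2,-50],
  [-1,0,0,2,-50],
  [-1,0,0,2,-50],
  [-1,0,0,2,-50],
  [-1,0,0,2,-50],
  [-1,0,0,2,-50],
  [-1,0,0,2,-50],
  [-1,0,0,2,-50],
])

```text
time: 23.8
tool_pos: [0.5219, 0.0814, 0.0667]
ee_rot: [3.14, 0.002, 2.507]
wrist_force: [-9.6, 0.9, 24.5]
width: 0.0394
```

```bash
sed -i 's/xs\[::2\],pr\[::2\]/xs[8:-14:2],pr[8:-14:2]/' bub.py; python3 bub.py c3
```

```text
23.8 [0.5219 0.0814 0.0667] [3.1399e+00 2.1000e-03 2.5069e+00] 0.03941999587689903 [-9.6  0.9 24.5] [-0.09  1.41  0.01] [ 0.05  0.11  1.63 -0.    1.4  -0.89]
blue/green ratio: [(-62, 0.54, 91), (-60, 0.52, 90), (-58, 0.46, 92), (-56, 0.41, 108), (-54, 0.39, 118), (-52, 0.39, 121), (-50, 0.38, 121), (-48, 0.39, 121), (-46, 0.39, 122), (-44, 0.39, 122), (-42, 0.39, 122), (-40, 0.4, 122), (-38, 0.4, 122), (-36, 0.4, 121), (-34, 0.39, 121), (-32, 0.39, 121), (-30, 0.38, 120), (-28, 0.38, 118), (-26, 0.38, 100), (-24, 0.38, 70), (-22, 0.37, 59), (-20, 0.35, 75), (-18, 0.36, 89), (-16, 0.37, 92), (-14, 0.42, 93), (-12, 0.6, 98), (-10, 0.83, 106), (-8, 0.93, 114), (-6, 0.95, 116), (-4, 0.95, 117), (-2, 0.95, 117), (0, 0.96, 116), (2, 0.96, 116), (4, 0.96, 117), (6, 0.96, 116), (8, 0.9, 111), (10, 0.77, 104), (12, 0.55, 96), (14, 0.4, 90), (16, 0.38, 71), (18, 0.39, 58), (20, 0.37, 63), (22, 0.36, 85), (24, 0.36, 91), (26, 0.38, 92), (28, 0.37, 92), (30, 0.37, 91), (32, 0.36, 92), (34, 0.36, 91), (36, 0.35, 91), (38, 0.36, 92), (40, 0.37, 92), (42, 0.36, 91), (44, 0.37, 92), (46, 0.36, 92), (48, 0.37, 92), (50, 0.37, 90), (52, 0.4, 84), (54, 0.47, 71), (56, 0.51, 67)]
```

View pics/c3.png

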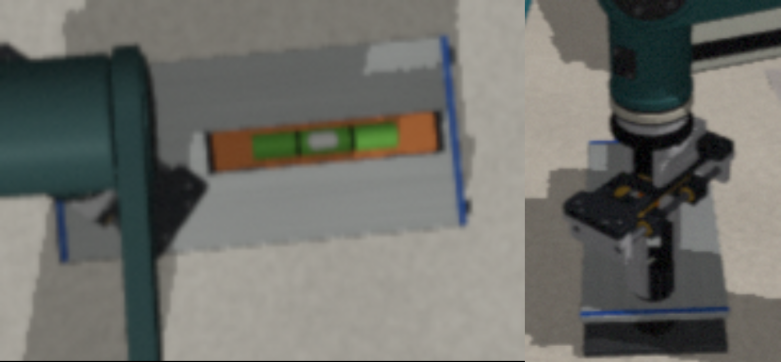

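The bubble's middle is at about 0 and the rings are centred at −2, so it is 2 mm towards the foot and already between the rings. The force rose 9 N for only 0.4 mm of travel, which means the foot end is on its stop. I'll turn 4° more, let it settle and recheck.

Call:
step_arm([
  [-1,0,0,0,-2],
  [-1,0,0,0,-4],
  [-1,0,0,0,-4],
  [-1,0,0,0,-4],
  [-1,0,0,0,-4],
  [-1,0,0,0,-4],
  [-1,0,0,0,-4],
  [-1,0,0,0,-4],
  [-1,0,0,0,-4],
  [-1,0,0,0,-4],
  [-1,0,0,0,-4],
  [-1,0,0,0,-4],
  [-1,0,0,0,-4],
  [-1,0,0,0,-4],
  [-1,0,0,0,-4],
  [-1,0,0,0,-4],
  [-1,0,0,0,-4],
  [-1,0,0,0,-4],
])

```text
time: 26.15
tool_pos: [0.5219, 0.0814, 0.0667]
ee_rot: [3.14, 0.002, 2.577]
wrist_force: [-10.4, -0.2, 23.9]
width: 0.0396
```

```bash
sed -i 's/xs\[8:-14:2\],pr\[8:-14:2\]/xs[42:96:2],pr[42:96:2]/' bub.py; python3 bub.py c4
python3 - <<'E'
from h import *
for n in("top","side"):
  p=cams.snapshot(n);save(p,n+"9.png")
  for l in("carton","punch","level","foot"):print(n,l,[(np.round(d["position"],3).tolist(),round(d["p"],2)) for d in models.pinpoint(p,l)[:1]])
E
```

```text
26.15 [0.5219 0.0814 0.0667] [3.1401e+00 2.3000e-03 2.5769e+00] 0.03957817437081024 [-10.4  -0.2  23.9] [-0.14  1.44  0.11] [ 0.05  0.11  1.63 -0.    1.4  -0.96]
blue/green ratio: [(-28, 0.38, 118), (-26, 0.37, 100), (-24, 0.39, 71), (-22, 0.4, 60), (-20, 0.38, 76), (-18, 0.36, 88), (-16, 0.4, 92), (-14, 0.58, 98), (-12, 0.79, 106), (-10, 0.92, 113), (-8, 0.95, 116), (-6, 0.96, 117), (-4, 0.96, 117), (-2, 0.96, 117), (0, 0.96, 117), (2, 0.96, 116), (4, 0.96, 116), (6, 0.92, 113), (8, 0.79, 105), (10, 0.58, 96), (12, 0.41, 92), (14, 0.37, 90), (16, 0.38, 71), (18, 0.4, 57), (20, 0.38, 63), (22, 0.36, 86), (24, 0.35, 90)]
top carton [([0.621, 0.365, -0.002], 0.55)]
top punch [([0.442, 0.313, 0.001], 0.77)]
top level [([0.533, -0.096, 0.055], 0.9)]
top foot []
side carton [([0.622, 0.364, 0.002], 0.76)]
side punch [([0.444, 0.307, -0.002], 0.65)]
side level []
side foot [([0.528, 0.085, 0.052], 0.49)]
```

View pics/side9.png

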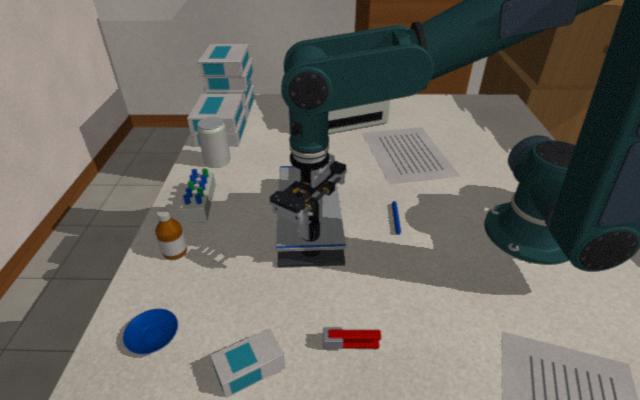

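The carton stands upright at about (247,360) with its teal label up, and the punch is where it was. The bubble's middle is at −2 and the rings are centred at −2, so it is centred. Handing in.

```bash
python3 -c "
from bench import robot
print(robot.close_job())"
```

```text
the job is handed in; nothing more can be done
None
```

The job is done and handed in at about 26 s on the robot's clock, with the knob still gripped and pressed down.

- **Carton:** I moved it off the platform; it stands upright on the free bench spot at about (0.62, 0.36).
- **Spirit level:** it lies flat by itself on the deck spot, lengthwise between the pivot end and the knob.
- **Knob:** I gripped it, pressed it down about 7.5 mm and turned it 54° (0.94 rad) counterclockwise. The push was about 24 N. Going from 16 to 24 N moved it only 0.4 mm, so the foot end is on its stop.
- **Bubble:** in the last top picture its middle was within about 1 mm of the middle between the rings. That was after about 2 s of settling.
- **Punch:** it did not move. The last position readings differ from the first by no more than about 4 mm, which is within the networks' error.

**Failed checks:** in the last pictures the networks did not find the foot from the top or the level from the side, because the arm hid them. The other camera found each where expected. The spring travel can't be read directly, so "fully down" rests on the force and travel.

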